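# Clamp the glue jar and twist off its stuck cap

### The job

Brace the square amber glue jar by sliding the blue bar clamp's moving jaw shut on it until both oak cauls are snug against the jar. Then twist the tight white cap to the left (anticlockwise from above) about a quarter turn, only until its lugs come free, lift it off without lifting or turning the jar, and finish still holding the cap in the gripper, level and steady, about two centimetres above the jar's mouth. Leave the red dish, the green spreader and the grey tool box alone, and leave the jar clamped.

Things in the scene. Friction and masses are not known exactly. Their poses are not given: they have to be found in the camera images.
- clamp: Blue bar clamp lying on its side, fixed to the mat. Origin on the mat surface (3 mm above the bench) between the jaws; y runs along the bar towards the fixed jaw, z up. Fixed jaw's oak caul (70 mm along x, 18 thick, 52 high): clamping face at y = +50 mm. Steel bar at x = +62 mm, 10 mm wide, top 32 mm above the mat. No part is higher than 70 mm above the mat.
- jaw (a joint): Moving jaw's travel along the clamp's +y, m: 0 fully open, grows closing, starts at 0 to 0.028. Its oak caul's face is at clamp y = -75 mm + travel, so it is shut on the 70 mm jar, jar against the fixed caul, at 0.055. Stays where left; 3 to 5 N closes it (plus 2 to 5 N to push the jar along), opening takes about 16 N, so it keeps pressing on the jar once shut.
- jaw_grip (a point): Top centre of the upright blue grip post (black band) on the moving jaw, 70 mm above the mat, 90 mm behind its caul's face. Post: 18 mm along the clamp's y, 36 mm along x; pinch it from above across the 18 mm, or push it. It stands on a black stem 22 mm high, 41 mm clear of the blue jaw arm (37 mm high) in front of it.
- jar: Loose square amber glue jar, 70 x 70 mm, 70 mm high to its shoulder, round neck above; 0.3 to 0.6 kg; stands between the cauls, a few mm off them and up to 0.12 rad askew to the clamp. Origin at the centre of its underside, z up. A yellow mark on shoulder and side at +x and another at -x show its x axis (roughly along the clamp's x). Two ledges on the neck hold the cap's two lugs down.
- jar_mouth (a point): Centre of the jar's mouth, on the neck's axis, at the top of the springy white liner with the cap off: 94.5 mm above the jar's underside, 24.5 mm above the shoulder.
- cap: Round white ribbed lug cap, 56 mm across, 30 mm high, 45 g. Origin at the centre of its lower rim: while on the jar, 76 mm above the jar's underside, 6 mm above the shoulder and 18.5 mm below the mouth point. x axis along the yellow stripe across its top (either way is the same). It starts with the stripe 1.08 to 1.43 rad clockwise, seen from above, of the jar's yellow marks.
- cap_top (a point): Centre of the cap's top, 30 mm above its rim. The cap is held down and tight (0.2 to 0.5 N m) until turned anticlockwise so that its stripe is within about 0.35 rad of the line of the jar's marks; there it springs up about 2 mm and can be lifted straight off. It does not rise before. Stops block it about 0.25 rad past the marks and just clockwise of its start.
- dish: Red ceramic dish, 100 mm across, 35 mm high, a bystander. Origin under its centre.
- spreader: Green plastic spreader lying flat, about 150 mm long along its x and 55 mm wide, 8 mm thick, a bystander. Origin on its underside, near where handle and blade meet.
- toolbox_lid_handle (a point): Knob on the hinged lid of the closed grey tool box at the far right of the bench (170 mm along x, 280 mm along y, about 80 mm high); the knob is at the middle of the edge nearest the robot. A bystander: the lid stays shut.
Mind the look-alikes: they are no part of the job. Several things have the shape of the cap; the one meant has the colours described above. There is more than one size of the jar; the job needs the larger.

How it is judged:
On the way, in this order (a step that is already met when the one before it is completed fails the run):
1. the jar is braced: moving jaw shut, jar square and snug between both cauls, cap still on (value of joint jaw above 0.0535 m and y of jar in the frame of clamp above 0.0135 m and angle between the x axis of jar and the x axis of clamp, either way round below 0.06 rad and z of cap in the frame of jar below 0.08 m), for 0.2 s.
2. the cap is turned until its lugs are free, while still down on the neck and with the jar still braced (value of joint jaw above 0.0535 m and y of jar in the frame of clamp above 0.0135 m and angle between the x axis of jar and the x axis of clamp, either way round below 0.06 rad and angle between the x axis of cap and the x axis of jar, either way round below 0.42 rad and z of cap in the frame of jar below 0.084 m).
At the end, for the whole second after the job is handed in: Jar standing on the mat, snug between both cauls (within 1.5 mm, square within 0.06 rad); cap held by the fingers, off the jar, still, tilt under 0.2 rad, lower rim 3 to 50 mm above the mouth, centre within 25 mm of the jar axis (value of joint jaw above 0.0535 m and y of jar in the frame of clamp above 0.0135 m and angle between the x axis of jar and the x axis of clamp, either way round below 0.06 rad and z of cap in the frame of jar_mouth between 0.003 and 0.05 m and horizontal distance between cap and jar_mouth below 0.025 m and angle between cap's own z axis and vertical below 0.2 rad and linear speed of cap below 0.02 m/s and contact force between cap and the fingers above 2 N and contact force between cap and jar below 0.1 N and angle between jar's own z axis and vertical below 0.06 rad and height (world z) of jar below 0.007 m); the arm keeps its last pose, push and grip.
It fails at once if the jar is lifted or tipped (height (world z) of jar above 0.012 m or angle between jar's own z axis and vertical above 0.25 rad).
It fails at once if the cap is lifted far from the jar (z of cap in the frame of jar above 0.2 m).
It fails at once if the dish is pushed (distance of dish from where it was at the start of the episode above 0.02 m).
It fails at once if the spreader is pushed (distance of spreader from where it was at the start of the episode above 0.02 m).
It fails at once if the tool box lid is opened (distance of toolbox_lid_handle from where it was at the start of the episode above 0.02 m).
It also fails if it takes over 40 s, if anything falls off the work surface, if the arm or the gripper's body presses on something with over 40 N, if the wrist force passes 120 N, or if a joint passes its speed limit or range.

### The arm

A 6-joint arm with a two-finger parallel gripper is mounted at the origin on the work surface. World frame = base frame: x ahead of the robot, y to its left, z up, the work surface at z = 0. Lengths are in m, angles in rad, forces in N, time in s.
With the tool pointing down it reaches from about 0.275 to 0.875 m from the base axis. Payload 12.5 kg.
Tool frame: the origin (TCP) lies between the finger pads; the fingertips stand 19 mm ahead of it and the grasp point (between the pads) is the TCP (r.tcp_to_tips is the distance from the TCP to the fingertips, in m); z points along the fingers, y is the direction in which the jaws open and shut (so a half turn about z gives the same grasp; the last joint's range is limited). The gripper opens to 85 mm and grips with 20 to 120 N. Pads are 22 mm wide; open, the fingers measure 114 mm over their backs; the gripper's body (76 mm by 85 mm) begins 54 mm behind the grasp point. The pads swing forward as they close: fully open they stand 13 mm farther back than shut.
Start: joints at [-1.224, 0.351, 1.652, -0, 1.139, -0.085], TCP at [0.23, -0.499, 0.25] pointing down, gripper open.
Joint ranges: [-2.75, 2.75], [-0.79, 2.1], [0.01, 2.65], [-1.57, 4.71], [0.07, 3.14], [-2.87, 2.87]. Speed limits (rad/s): [2.22, 2.22, 2.79, 3.14, 3.14, 3.14].

### API

Orientations are given as a rotation vector (axis times angle).
In Python, from rig import r, viewer, close_job gives the robot as it stands. The module is installed in compiled form; this text tells all that it offers.
- The arm moves only by the shell command python3 -m jog 'ROWS' [FORCE]. ROWS is JSON, a list that holds one entry, the list of rows, each a list of 5 numbers: the shift along the tool's x, y, z in m, then the turn about the tool's z in rad, then the opening in per cent of the stroke, from 0 (shut) to 100 (fully open). In form: [[[tx, ty, tz, twist, gripper], ...]]. A call has 1 to 5 rows; each row is the pose to reach, as a shift and turn from the pose measured when the call began, along the tool's axes at that moment; what a row does not reach only later rows make up. A row lasts 1/12 s, in which the tool goes at most 41.7 mm and 7.16 degrees, less where a joint would pass 70% of its speed; a pose out of reach is approached as far as the arm can. A call with a gripper value outside its range is refused whole. The fingers move at their own pace and stop on an object; FORCE is the grip in N (left out, the last holds). Time passes only in rows, so rows that repeat a pose let the fingers close. It gives the time, the measured TCP pose, the force and the opening at its end, in the units of the state.
- r.observe(): the state, without advancing time (a new reading comes with each control period).
- viewer.get_image(name): name is "scene" or "top" or "wrist"; returns (picture, depth): 384x512x3 uint8, red, green, blue; 384x512 float32, m along the optical axis (not along the pixel's ray), 0 where there is no reading.
- viewer.camera_model(name): a dict with "K" (3x3 intrinsics, pixels), "D" ([k1, k2, p1, p2, k3] as OpenCV has them; the pictures are not rectified), "extrinsics" (4x4, takes a point from camera to world coordinates); the wrist camera has in their place "mount" (4x4, takes a point from camera to tool coordinates, whose origin is the TCP and whose axes are the flange's). Camera axes: x right, y up, looking along -z (the intrinsics and any distortion apply to the point x, -y, -z); pixel columns grow to the right and rows downward; lengths in m; the calibration is good to about 2 mm. A picture is of the moment at which its call begins: read the wrist's pose just before it. camera_model takes no time and is no camera call.
- close_job(): hands the job in, once; it reports no verdict.
The state is a dict: "clock": time; "joint_positions": joint angles; "joint_velocities": joint speeds; "joint_efforts": joint torques, N m; "ee_pos": TCP position; "tool_rot": TCP orientation; "wrist_force": force on the tool from outside, world axes, zero at the start; "torque": the same for the moment, N m; "width": opening from 0.0 (shut) to 1.0 (fully open).
Only numpy, scipy, OpenCV 4.12 (cv2) and the standard library are available. Lean on these libraries where they do the work, as an engineer would, in place of code of your own. Each camera call takes 0.05 s, during which the arm holds its last target.

## Working session

There is one attempt and no reset: what is moved stays moved. The work goes in short steps, Python scripts to look and compute and a shell command to move; the robot and the scene stay as the last step left them, time stands still between calls to the robot, and variables do not carry over. Pictures are saved under pics/ and viewed, and the job is handed in when it is done.

```bash
mkdir -p pics
python3 - <<'E'
from rig import r, viewer
import cv2,numpy as np
s=r.observe();print({k:np.round(v,3).tolist() for k,v in s.items()})
for n in ["scene","top"]:
    im,d=viewer.get_image(n);cv2.imwrite(f"pics/{n}0.png",im[:,:,::-1]);np.savez(f"{n}0.npz",im=im,d=d)
    m=viewer.camera_model(n);print(n,{k:np.round(v,4).tolist() for k,v in m.items()})
print(viewer.camera_model("wrist"),r.tcp_to_tips)
E
```

```text
{'clock': 0.0, 'joint_positions': [-1.224, 0.351, 1.652, -0.0, 1.139, -0.085], 'joint_velocities': [0.001, 0.001, -0.001, -0.001, -0.002, -0.0], 'joint_efforts': [0.001, -50.609, -29.141, -0.0, 0.005, 0.0], 'ee_pos': [0.23, -0.499, 0.25], 'tool_rot': [-3.067, -0.673, 0.0], 'wrist_force': [0.541, -0.47, -0.434], 'torque': [-0.026, 0.013, 0.006], 'width': 0.999}
scene {'K': [[378.951, 0.0, 254.8823], [0.0, 378.951, 192.7312], [0.0, 0.0, 1.0]], 'D': [0.0376, 0.0, 0.0, 0.0, 0.0], 'extrinsics': [[0.3755, -0.7986, 0.4703, 1.0622], [0.9268, 0.3181, -0.1998, -0.288], [0.01, 0.5109, 0.8596, 1.0819], [0.0, 0.0, 0.0, 1.0]]}
top {'K': [[363.0692, 0.0, 257.3613], [0.0, 363.0692, 192.98], [0.0, 0.0, 1.0]], 'D': [-0.0046, 0.0, 0.0, 0.0, 0.0], 'extrinsics': [[-0.0199, 0.9966, -0.08, 0.431], [-0.9996, -0.0214, -0.0178, -0.0709], [-0.0194, 0.0796, 0.9966, 1.0394], [0.0, 0.0, 0.0, 1.0]]}
{'K': array([[290.14830895,   0.        , 252.15680302],
       [  0.        , 290.14830895, 192.97890585],
       [  0.        ,   0.        ,   1.        ]]), 'D': array([-0.00225455,  0.        ,  0.        ,  0.        ,  0.        ]), 'mount': array([[ 2.98481911e-04,  9.44902436e-01,  3.27351948e-01,
         8.40606522e-02],
       [ 9.99999784e-01, -9.01449559e-05, -6.51603447e-04,
        -2.63434809e-04],
       [-5.86192557e-04,  3.27352072e-01, -9.44902258e-01,
        -1.22840246e-01],
       [ 0.00000000e+00,  0.00000000e+00,  0.00000000e+00,
         1.00000000e+00]])} 0.019
```

View pics/top0.png

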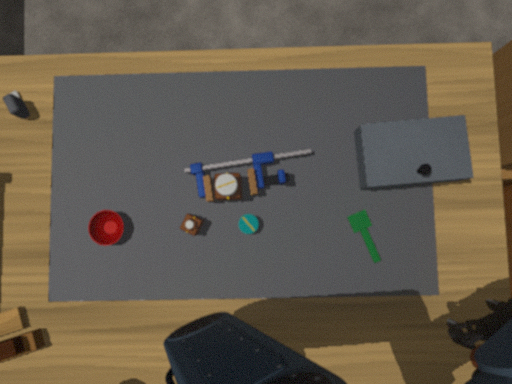

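View pics/scene0.png

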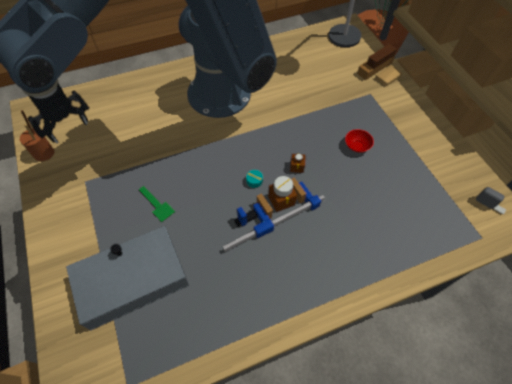

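```bash
cat > h.py <<'E'
import numpy as np,cv2
from rig import viewer,r
from scipy.spatial.transform import Rotation as R
def extr(n,s=None):
    m=viewer.camera_model(n)
    if n=="wrist":
        T=np.eye(4);T[:3,:3]=R.from_rotvec(s["tool_rot"]).as_matrix();T[:3,3]=s["ee_pos"]
        return m,T@m["mount"]
    return m,m["extrinsics"]
def ray(m,T,px,z):
    u=cv2.undistortPoints(np.array(px,float).reshape(-1,1,2),m["K"],m["D"]).reshape(-1,2)
    d=np.c_[u[:,0],-u[:,1],-np.ones(len(u))]@T[:3,:3].T
    c=T[:3,3];return c+d*((z-c[2])/d[:,2])[:,None]
def cents(mask,amin=8):
    n,l,st,c=cv2.connectedComponentsWithStats(mask.astype(np.uint8))
    return [(c[i].round(1).tolist(),st[i].tolist()) for i in range(1,n) if st[i][4]>=amin]
E
python3 - <<'E'
from h import *
d=np.load("top0.npz");im=d["im"]
m,T=extr("top")
c=im[130:250,170:330,::-1];cv2.imwrite("pics/topcrop.png",cv2.resize(c,(800,600),interpolation=cv2.INTER_CUBIC))
hsv=cv2.cvtColor(im,cv2.COLOR_RGB2HSV)
blue=cv2.inRange(hsv,(105,150,60),(125,255,255))
for p,st in cents(blue): print("blue",p,st,ray(m,T,[p],0.073).round(4))
w=cv2.inRange(hsv,(0,0,170),(180,70,255))
for p,st in cents(w):
  if 170<p[0]<330: print("white",p,st,ray(m,T,[p],0.109).round(4))
dep=d["d"]
print(dep[184,226],dep[177,282])
E
```

```text
blue [261.0, 165.3] [253, 152, 21, 36, 341] [[ 0.5829 -0.0649  0.073 ]]
blue [198.1, 176.8] [191, 163, 13, 34, 210] [[0.5556 0.1048 0.073 ]]
blue [281.2, 176.1] [278, 170, 8, 13, 83] [[ 0.5525 -0.1184  0.073 ]]
white [223.7, 179.8] [216, 175, 19, 12, 125] [[0.5417 0.032  0.109 ]]
white [226.5, 188.3] [217, 182, 18, 12, 125] [[0.5195 0.025  0.109 ]]
white [188.6, 224.2] [186, 221, 6, 7, 30] [[0.4291 0.1236 0.109 ]]
0.9377391 0.9708199
```

View pics/topcrop.png

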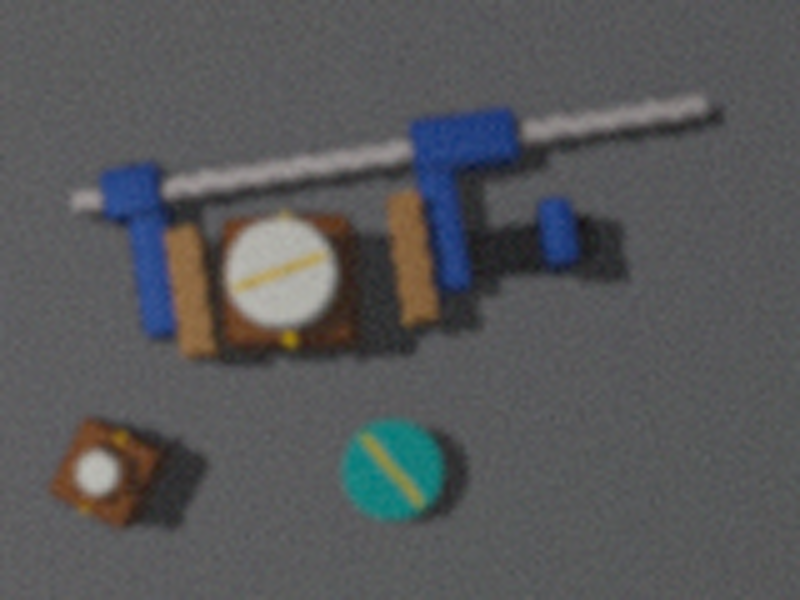

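```bash
cat >> h.py <<'E'
def goal(p,yaw,s=None):
    """shift in tool axes to put TCP at world p with tool y along world yaw (mod pi)"""
    s=s or r.observe();M=R.from_rotvec(s["tool_rot"]).as_matrix()
    sh=M.T@(np.array(p)-s["ee_pos"])
    t=np.array([np.cos(yaw),np.sin(yaw),0]);l=M.T@t
    tw=np.arctan2(-l[0],l[1]);tw=(tw+np.pi/2)%np.pi-np.pi/2
    return sh.round(4),round(tw,3),"j6",s["joint_positions"][5].round(3)
E
python3 - <<'E'
from h import *
d=np.load("top0.npz");im=d["im"]
m,T=extr("top")
P=ray(m,T,[[170+80/5,130+200/5],[170+700/5,130+103/5]],0.035);v=P[0]-P[1];print(P,"clamp y dir",np.arctan2(v[1],v[0]),"yaw",np.arctan2(v[1],v[0])-np.pi/2)
E=ray(m,T,[[170+558/5,130+230/5]],0.073)[0];print("grip",E)
print(ray(m,T,[[170+279/5,130+271/5]],0.109))
print(goal([E[0],E[1],0.22],np.arctan2(v[1],v[0])), R.from_rotvec(r.observe()["tool_rot"]).as_matrix().round(3))
E
```

```text
[[ 0.58043064  0.14563687  0.035     ]
 [ 0.62720738 -0.20241783  0.035     ]] clamp y dir 1.704390606940176 yaw 0.1335942801452794
grip [ 0.55273825 -0.11944796  0.073     ]
[[0.53011562 0.02670473 0.109     ]]
(array([ 0.452 , -0.2099,  0.0301]), np.float64(0.298), 'j6', np.float64(-0.085)) [[ 0.908  0.419 -0.   ]
 [ 0.419 -0.908  0.001]
 [ 0.    -0.001 -1.   ]]
```

```bash
python3 -m jog '[[[0.452,-0.21,0.03,0.298,100],[0.452,-0.21,0.03,0.298,100],[0.452,-0.21,0.03,0.298,60],[0.452,-0.21,0.03,0.298,45],[0.452,-0.21,0.03,0.298,45]]]' 40
python3 - <<'E'
from h import *
print(goal([0.5527,-.1194,.22],1.704))
E
```

```text
clock: 0.52
ee_pos: [0.3623, -0.3431, 0.2377]
tool_rot: [-3.133, -0.208, 0.001]
wrist_force: [0.5, 0.2, 0.2]
width: 0.602
(array([ 0.2183, -0.1965,  0.0179]), np.float64(-0.0), 'j6', np.float64(0.586))
```

```bash
python3 -m jog '[[[0.218,-0.1965,0.018,0,45],[0.218,-0.1965,0.018,0,45],[0.218,-0.1965,0.018,0,45],[0.218,-0.1965,0.018,0,45],[0.218,-0.1965,0.018,0,45]]]' 40
python3 -m jog '[[[0.085,-0.077,0.007,0,45],[0.085,-0.077,0.007,0,45],[0.085,-0.077,0.007,0,45],[0.085,-0.077,0.007,0,45],[0.085,-0.077,0.007,0,45]]]' 40
python3 - <<'E'
from h import *
s=r.observe();print(goal([0.5527,-.1194,.22],1.704,s))
im,d=viewer.get_image("wrist");np.savez("w1.npz",im=im,d=d)
cv2.imwrite("pics/w1.png",im[:,:,::-1])
E
```

```text
clock: 0.93
ee_pos: [0.4968, -0.1842, 0.225]
tool_rot: [-3.133, -0.208, 0.001]
wrist_force: [0.3, -1.1, 0.1]
width: 0.45
clock: 1.35
ee_pos: [0.5712, -0.0952, 0.2174]
tool_rot: [-3.133, -0.213, 0.003]
wrist_force: [-0.8, 0.4, 0.2]
width: 0.452
(array([-0.0216,  0.0215, -0.0026]), np.float64(0.002), 'j6', np.float64(1.189))
```

View pics/w1.png

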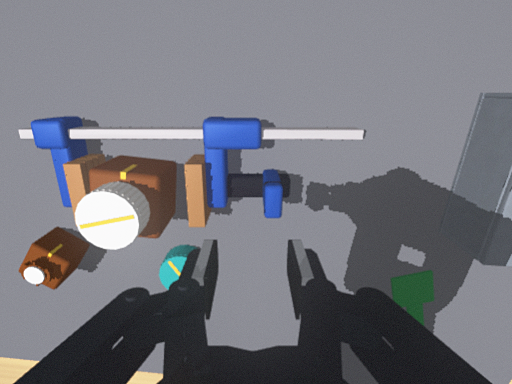

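Run:
```python
from h import *
d=np.load("w1.npz");im=d["im"]
cv2.imwrite("pics/w1c.png",cv2.resize(im[110:260,20:300,::-1],None,fx=2.8,fy=2.8,interpolation=cv2.INTER_CUBIC))
dd=d["d"];print(dd[180:220:6,262:284:3].round(3))
```

```text
[[0.329 0.3   0.296 0.297 0.297 0.296 0.302 0.33 ]
 [0.333 0.286 0.283 0.282 0.283 0.283 0.283 0.331]
 [0.335 0.287 0.284 0.283 0.284 0.283 0.284 0.334]
 [0.359 0.289 0.286 0.286 0.286 0.285 0.286 0.36 ]
 [0.364 0.29  0.287 0.287 0.288 0.286 0.288 0.362]
 [0.365 0.291 0.29  0.289 0.29  0.29  0.29  0.365]
 [0.368 0.369 0.292 0.292 0.291 0.293 0.293 0.367]]
```

View pics/w1c.png

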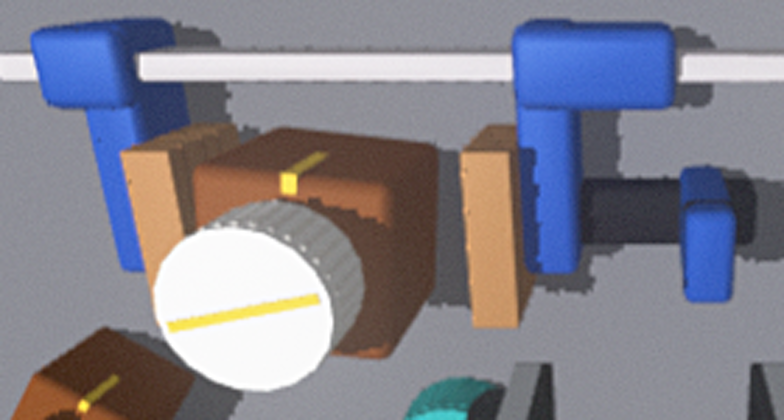

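Run:
```python
from h import *
s=r.observe();m,T=extr("wrist",s)
f=lambda pts,z: ray(m,T,[[20+a/2.8,110+b/2.8] for a,b in pts],z)
g=f([(708,252)],.073)[0];print("grip",g)
b=f([(0,52),(784,52)],.035);v=b[0]-b[1];yb=np.arctan2(v[1],v[0]);print("bar",b,yb)
u=np.array([np.cos(yb),np.sin(yb)]);
fx=f([(170,152),(184,250)],.055);mv=f([(462,152),(478,326)],.055)
print("fixed caul y rel grip",(fx[:,:2]-g[:2])@u,"moving",(mv[:,:2]-g[:2])@u)
c=f([(245,294),(168,327),(320,298)],.109);print("cap",c[0],"stripe",np.arctan2(*(c[2]-c[1])[[1,0]]))
k=f([(290,180),(322,155)],.073);print("mark",k)
for z in (.20,.065):print(goal([g[0],g[1],z],yb,s))
```

```text
grip [ 0.5573552  -0.11838654  0.073     ]
bar [[ 0.58646808  0.14894682  0.035     ]
 [ 0.62527802 -0.1385373   0.035     ]] 1.7049836490820753
fixed caul y rel grip [0.19316534 0.19521494] moving [0.08799379 0.08703454]
cap [0.53737296 0.0260983  0.109     ] stripe -1.2364690030412424
mark [[0.56409964 0.02695979 0.073     ]
 [0.57437887 0.01615407 0.073     ]]
(array([-0.0161,  0.0202,  0.0175]), np.float64(-0.0), 'j6', np.float64(1.188))
(array([-0.0159,  0.0204,  0.1525]), np.float64(-0.0), 'j6', np.float64(1.188))
```

```bash
python3 -m jog '[[[-0.016,0.0203,0.02,0,45],[-0.016,0.0203,0.02,0,45],[-0.016,0.0203,0.06,0,45],[-0.016,0.0203,0.1,0,45],[-0.016,0.0203,0.12,0,45]]]' 40
python3 - <<'E'
from h import *
print(goal([.557,-.1184,.065],1.705))
E
```

```text
clock: 1.82
ee_pos: [0.5549, -0.119, 0.0941]
tool_rot: [-3.132, -0.207, 0.009]
wrist_force: [-0.4, 0.3, -0.5]
width: 0.452
(array([ 0.0023, -0.0003,  0.0291]), np.float64(-0.002), 'j6', np.float64(1.144))
```

```bash
python3 -m jog '[[[0.002,0,0.029,0,45],[0.002,0,0.029,0,45],[0.002,0,0.029,0,45]]]' 40
python3 -m jog '[[[0,0,0,0,10],[0,0,0,0,10],[0,0,0,0,10],[0,0,0,0,10]]]' 40
python3 - <<'E'
from h import *
s=r.observe();im,d=viewer.get_image("wrist");cv2.imwrite("pics/w2.png",im[:,:,::-1]);print(s["clock"])
E
```

```text
clock: 2.07
ee_pos: [0.5557, -0.1194, 0.0648]
tool_rot: [-3.131, -0.205, 0.013]
wrist_force: [-0.6, 0.5, 0.1]
width: 0.451
clock: 2.4
ee_pos: [0.5562, -0.1194, 0.0669]
tool_rot: [-3.132, -0.205, 0.01]
wrist_force: [-3.9, 2.8, 8.8]
width: 0.202
2.4
```

View pics/w2.png

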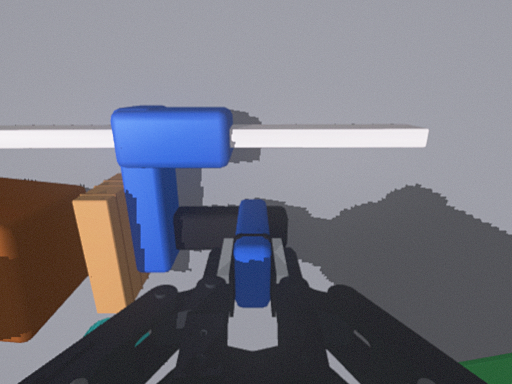

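```bash
python3 -m jog '[[[0,-0.005,0,0,10],[0,-0.01,0,0,10],[0,-0.015,0,0,10],[0,-0.02,0,0,10],[0,-0.023,0,0,10]]]' 40
python3 - <<'E'
from h import *
s=r.observe();M=R.from_rotvec(s["tool_rot"]).as_matrix();print(M.T@(s["ee_pos"]-np.array([.5562,-.1194,.0669])),M.T@s["wrist_force"],M.T@s["torque"])
E
```

```text
clock: 2.87
ee_pos: [0.5532, -0.0968, 0.0671]
tool_rot: [-3.133, -0.206, 0.009]
wrist_force: [2.6, -7.8, -14.6]
width: 0.2
[-3.89885744e-05 -2.28336641e-02 -1.59036958e-04] [ 1.68991474  8.0813032  14.60953958] [-1.171769    0.18889512  0.01075505]
```

```bash
python3 -m jog '[[[0,-0.003,0,0,10],[0,-0.006,0,0,10],[0,-0.008,0,0,10],[0,-0.01,0,0,10],[0,-0.011,0,0,10]]]' 40
python3 - <<'E'
from h import *
s=r.observe();M=R.from_rotvec(s["tool_rot"]).as_matrix();print(M.T@(s["ee_pos"]-np.array([.5562,-.1194,.0669])),M.T@s["wrist_force"],M.T@s["torque"])
im,d=viewer.get_image("top");cv2.imwrite("pics/t3.png",cv2.resize(im[130:250,170:330,::-1],(800,600),interpolation=cv2.INTER_CUBIC))
E
```

```text
clock: 3.28
ee_pos: [0.5517, -0.0862, 0.0671]
tool_rot: [-3.134, -0.206, 0.008]
wrist_force: [3.4, -6.0, -16.5]
width: 0.201
[-8.43647053e-05 -3.34948063e-02 -1.42772534e-04] [ 2.6800347   6.38497533 16.49462079] [-0.98602148  0.36791152 -0.01611456]
```

View pics/t3.png

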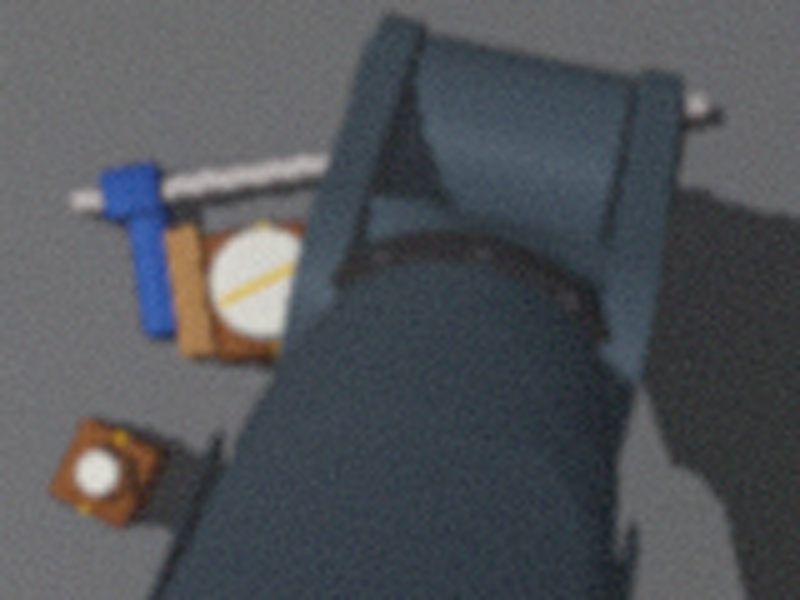

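```bash
python3 -m jog '[[[0,-0.001,0,0,10],[0,-0.002,0,0,10],[0,-0.002,0,0,10]]]' 40
python3 -m jog '[[[0,-0.001,0,0,10],[0,-0.0015,0,0,10],[0,-0.0015,0,0,10]]]' 40
```

```text
clock: 3.58
ee_pos: [0.5515, -0.0846, 0.0671]
tool_rot: [-3.135, -0.206, 0.008]
wrist_force: [4.3, -5.7, -15.6]
width: 0.201
clock: 3.83
ee_pos: [0.5514, -0.0837, 0.0671]
tool_rot: [3.134, 0.206, -0.007]
wrist_force: [4.1, -6.4, -17.1]
width: 0.2
```

```bash
python3 -m jog '[[[0,-0.001,0,0,10],[0,-0.002,0,0,10],[0,-0.003,0,0,10],[0,-0.003,0,0,10]]]' 40
```

```text
clock: 4.17
ee_pos: [0.5513, -0.0829, 0.0671]
tool_rot: [3.131, 0.206, -0.005]
wrist_force: [4.1, -20.2, -19.5]
width: 0.2
```

```bash
python3 -m jog '[[[0,-0.002,0,0,10],[0,-0.0035,0,0,10],[0,-0.0035,0,0,10],[0,-0.0035,0,0,10]]]' 40
python3 - <<'E'
from h import *
im,d=viewer.get_image("scene");cv2.imwrite("pics/s3.png",cv2.resize(im[130:270,200:360,::-1],(800,600)[:2],interpolation=cv2.INTER_CUBIC))
E
```

```text
clock: 4.5
ee_pos: [0.5513, -0.0828, 0.0672]
tool_rot: [3.126, 0.206, -0.002]
wrist_force: [4.8, -29.5, -20.2]
width: 0.198
```

View pics/s3.png

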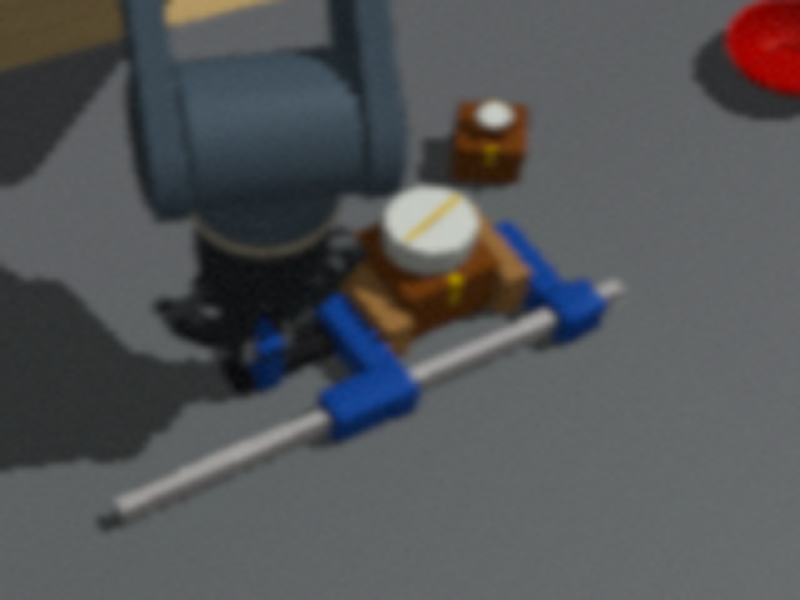

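```bash
python3 -m jog '[[[0,-0.0005,0,0,10],[0,-0.0005,0,0,10],[0,-0.0005,0,0,45],[0,-0.0005,0,0,45],[0,-0.0005,0,0,45]]]' 20
python3 -m jog '[[[0,0,-0.03,0,45],[0,0,-0.07,0,45],[0,0,-0.11,0,60],[0,0,-0.15,0,100],[0,0.03,-0.15,0,100]]]' 20
python3 - <<'E'
from h import *
s=r.observe();im,d=viewer.get_image("wrist");cv2.imwrite("pics/w4.png",im[:,:,::-1]);np.savez("w4.npz",im=im,d=d,p=s["ee_pos"],q=s["tool_rot"])
cv2.imwrite("pics/w4c.png",cv2.resize(im[100:250,20:300,::-1],None,fx=2.8,fy=2.8,interpolation=cv2.INTER_CUBIC))
E
```

```text
clock: 4.97
ee_pos: [0.5517, -0.0821, 0.0681]
tool_rot: [3.126, 0.206, 0.0]
wrist_force: [-1.0, -0.2, -0.0]
width: 0.449
clock: 5.38
ee_pos: [0.5582, -0.1081, 0.227]
tool_rot: [3.122, 0.212, 0.018]
wrist_force: [0.7, -0.2, 0.9]
width: 0.852
```

View pics/w4.png

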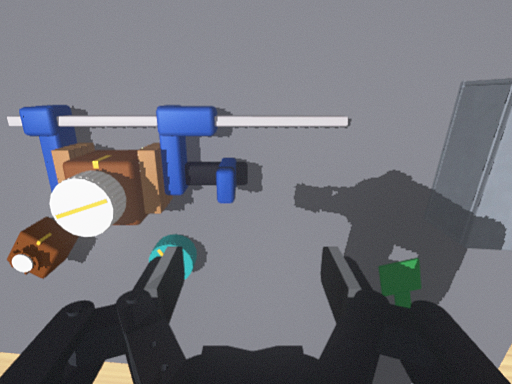

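View pics/w4c.png

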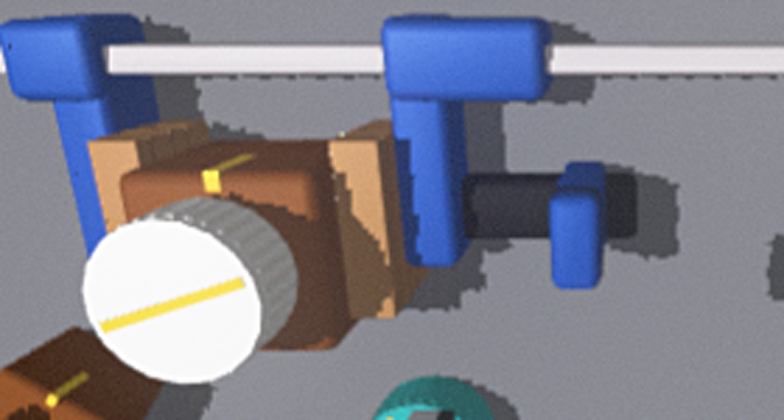

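Run:
```python
from h import *
z=np.load("w4.npz");s={"ee_pos":z["p"],"tool_rot":z["q"]};m,T=extr("wrist",s)
im=z["im"];hsv=cv2.cvtColor(im,cv2.COLOR_RGB2HSV)
f=lambda pts,zz: ray(m,T,[[20+a/2.8,100+b/2.8] for a,b in pts],zz)
print("cap",f([(172,300)],.109),"stripe",np.arctan2(*(lambda a:(a[1]-a[0])[[1,0]])(f([(102,328),(244,283)],.109))))
c=f([(172,300)],.109)[0]
b=f([(110,47),(784,47)],.035);v=b[0]-b[1];print("bar",np.arctan2(v[1],v[0]))
print("depth cap",z["d"][205,80:90])
print(goal([c[0],c[1],.2],1.705))
```

```text
cap [[0.52732273 0.0388581  0.109     ]] stripe -1.128092025497839
bar 1.7052010392769614
depth cap [0.25676042 0.25716272 0.2569639  0.25677714 0.25517893 0.25656256
 0.25587437 0.25710925 0.2567026  0.25646245]
(array([-0.0102, -0.156 ,  0.0214]), np.float64(-0.001), 'j6', np.float64(1.164))
```

```bash
python3 -m jog '[[[-0.01,-0.04,0.02,0,100],[-0.01,-0.08,0.02,0,100],[-0.01,-0.12,0.02,0,100],[-0.01,-0.15,0.02,0,100],[-0.01,-0.156,0.02,0,100]]]' 20
python3 -m jog '[[[0,0,0,0,100],[0,0,0,0,100]]]' 20
python3 - <<'E'
from h import *
s=r.observe();im,d=viewer.get_image("wrist");cv2.imwrite("pics/w5.png",im[:,:,::-1]);np.savez("w5.npz",im=im,d=d,p=s["ee_pos"],q=s["tool_rot"])
im,d=viewer.get_image("top");np.savez("t5.npz",im=im,d=d)
E
```

```text
clock: 5.85
ee_pos: [0.5266, 0.0428, 0.2018]
tool_rot: [3.121, 0.213, 0.015]
wrist_force: [0.4, -0.6, -0.1]
width: 1.002
clock: 6.02
ee_pos: [0.5266, 0.0431, 0.2022]
tool_rot: [3.121, 0.215, 0.016]
wrist_force: [-0.2, -0.5, 0.0]
width: 1.004
```

View pics/w5.png

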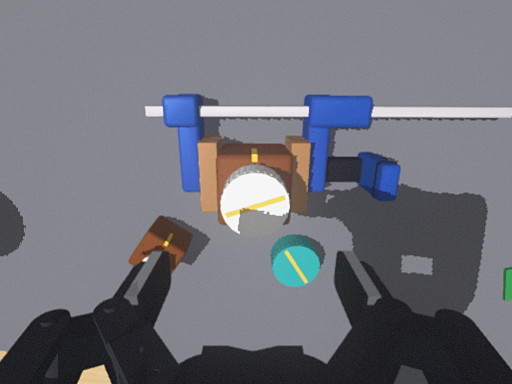

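Run:
```python
from h import *
z=np.load("w5.npz");s={"ee_pos":z["p"],"tool_rot":z["q"]};m,T=extr("wrist",s)
im=z["im"];hsv=cv2.cvtColor(im,cv2.COLOR_RGB2HSV)
y=cv2.inRange(hsv,(18,110,110),(35,255,255));y[:185]=0;y[222:]=0;y[:,:215]=0;y[:,300:]=0
n,l,st,c=cv2.connectedComponentsWithStats(y);i=1+np.argmax(st[1:,4]);pts=np.argwhere(l==i)[:,::-1].astype(np.float32)
rect=cv2.minAreaRect(pts);print("stripe",rect,st[i])
vx,vy,x0,y0=cv2.fitLine(pts,cv2.DIST_L2,0,.01,.01).ravel()
P=ray(m,T,[[x0,y0],[x0-20*vx,y0-20*vy],[x0+20*vx,y0+20*vy]],.109);v=P[2]-P[1]
print("cap wrist",P[0],np.arctan2(v[1],v[0]))
t=np.load("t5.npz")["im"]
cv2.imwrite("pics/w5c.png",cv2.resize(im[85:245,150:410,::-1],None,fx=3,fy=3,interpolation=cv2.INTER_CUBIC))
cv2.imwrite("pics/t5c.png",cv2.resize(t[130:250,170:330,::-1],(800,600),interpolation=cv2.INTER_CUBIC))
```

```text
stripe ((255.1297607421875, 206.421630859375), (4.264244079589844, 60.728729248046875), 72.89727020263672) [226 196  59  21 233]
cap wrist [0.52604016 0.03922007 0.109     ] -1.1205934028920066
```

View pics/w5c.png

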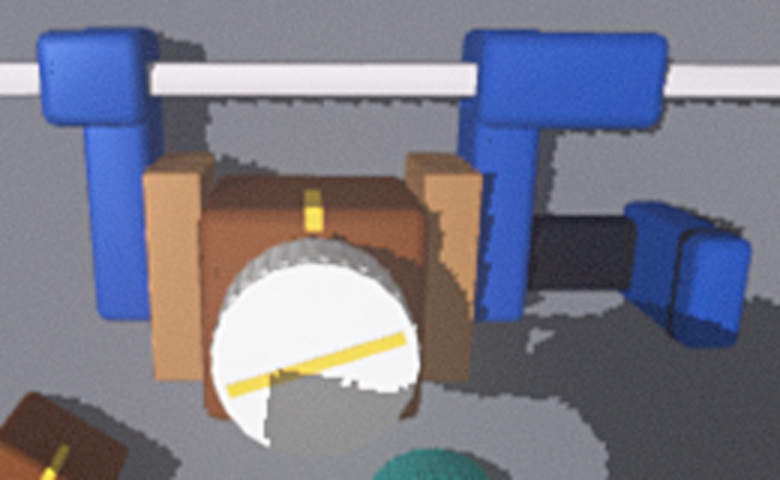

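Run:
```python
from h import *
print(goal([.526,.0392,.13],1.705),goal([.526,.0392,.096],1.705))
```

```text
(array([-0.0018,  0.0017,  0.072 ]), np.float64(0.001), 'j6', np.float64(1.44)) (array([-0.0022,  0.0012,  0.106 ]), np.float64(0.001), 'j6', np.float64(1.44))
```

```bash
python3 -m jog '[[[-0.002,0.0015,0.02,0,100],[-0.002,0.0015,0.05,0,100],[-0.002,0.0015,0.072,0,100],[-0.002,0.0015,0.072,0,100]]]' 20
python3 - <<'E'
from h import *
print(goal([.526,.0392,.096],1.705))
E
```

```text
clock: 6.45
ee_pos: [0.5239, 0.0381, 0.1264]
tool_rot: [3.122, 0.209, 0.006]
wrist_force: [-0.4, 0.0, -0.6]
width: 1.003
(array([ 0.0021, -0.0012,  0.0304]), np.float64(-0.0), 'j6', np.float64(1.438))
```

```bash
python3 -m jog '[[[0.002,-0.001,0.015,0,100],[0.002,-0.001,0.03,0,100],[0.002,-0.001,0.03,0,100],[0.002,-0.001,0.03,0,100]]]' 20
python3 - <<'E'
from h import *
s=r.observe();print(goal([.526,.0392,.096],1.705,s))
im,d=viewer.get_image("wrist");cv2.imwrite("pics/w6.png",im[:,:,::-1])
E
```

```text
clock: 6.78
ee_pos: [0.5263, 0.0384, 0.0972]
tool_rot: [3.122, 0.208, 0.006]
wrist_force: [-0.3, -0.4, 1.5]
width: 0.998
(array([-0.0001, -0.0008,  0.0012]), np.float64(-0.001), 'j6', np.float64(1.441))
```

View pics/w6.png

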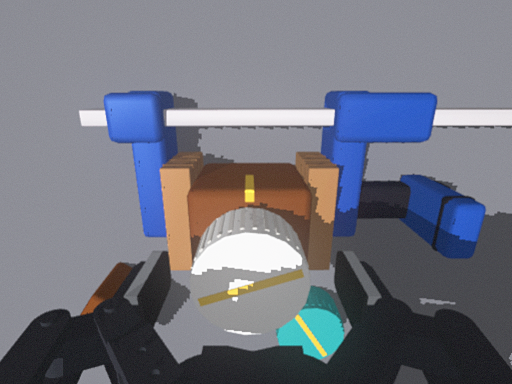

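```bash
python3 -m jog '[[[0,-0.0008,0.001,0,90],[0,-0.0008,0.001,0,75],[0,-0.0008,0.001,0,50],[0,-0.0008,0.001,0,50],[0,-0.0008,0.001,0,50]]]' 20
python3 - <<'E'
from h import *
s=r.observe();M=R.from_rotvec(s["tool_rot"]).as_matrix();print(M.T@s["wrist_force"],M.T@s["torque"])
im,d=viewer.get_image("wrist");cv2.imwrite("pics/w7.png",im[:,:,::-1])
E
```

```text
clock: 7.25
ee_pos: [0.527, 0.0395, 0.0977]
tool_rot: [3.122, 0.208, 0.01]
wrist_force: [-1.5, 0.5, 6.5]
width: 0.65
[-1.37964082 -0.58894342 -6.55594846] [ 0.408276   -0.15897154  0.04918195]
```

View pics/w7.png

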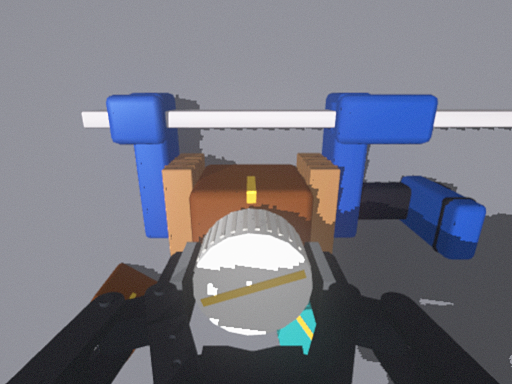

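```bash
python3 -m jog '[[[0,0,0,0,40],[0,0,0,0,40],[0,0,0,-0.05,40],[0,0,0,-0.12,40],[0,0,0,-0.2,40]]]' 75
python3 - <<'E'
from h import *
s=r.observe();M=R.from_rotvec(s["tool_rot"]).as_matrix();print(M.T@s["wrist_force"],M.T@s["torque"],goal([.526,.0395,.097],1.705,s))
E
```

```text
clock: 7.72
ee_pos: [0.5273, 0.0396, 0.0982]
tool_rot: [3.084, 0.523, 0.009]
wrist_force: [0.4, 1.8, 3.7]
width: 0.631
[ 1.0118396  -1.51702771 -3.75095451] [ 0.38597041 -0.00234349  0.19668054] (array([-0.0012, -0.0004,  0.0012]), np.float64(0.202), 'j6', np.float64(1.239))
```

```bash
python3 -m jog '[[[0,0,0,-0.1,40],[0,0,0,-0.2,40],[0,0,0,-0.3,40],[0,0,0,-0.4,40],[0,0,0,-0.4,40]]]' 75
python3 - <<'E'
from h import *
s=r.observe();M=R.from_rotvec(s["tool_rot"]).as_matrix();print(M.T@s["wrist_force"],M.T@s["torque"],goal([.526,.0395,.097],1.705,s))
im,d=viewer.get_image("wrist");cv2.imwrite("pics/w8.png",im[:,:,::-1])
E
```

```text
clock: 8.13
ee_pos: [0.5273, 0.0396, 0.0983]
tool_rot: [2.916, 1.132, 0.005]
wrist_force: [-0.8, 1.2, 0.5]
width: 0.635
[ 0.22146566 -1.35289001 -0.50529319] [ 0.16412709  0.22905977 -0.14664898] (array([-0.0011, -0.0008,  0.0012]), np.float64(0.606), 'j6', np.float64(0.835))
```

View pics/w8.png

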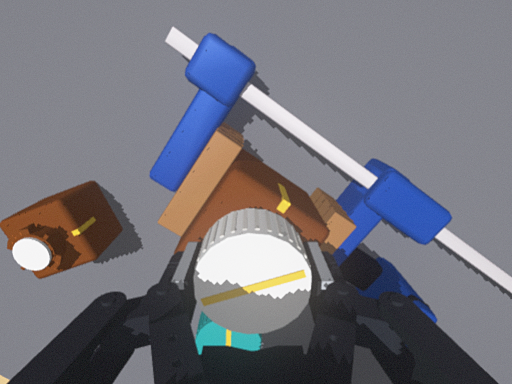

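```bash
python3 -m jog '[[[0,0,0,-0.1,40],[0,0,0,-0.2,40],[0,0,0,-0.3,40],[0,0,0,-0.3,40],[0,0,0,-0.3,40]]]' 75
python3 -m jog '[[[0,0,0,-0.07,40],[0,0,0,-0.14,40],[0,0,0,-0.2,40],[0,0,0,-0.2,40],[0,0,0,-0.2,40]]]' 75
python3 - <<'E'
from h import *
s=r.observe();M=R.from_rotvec(s["tool_rot"]).as_matrix();print(M.T@s["wrist_force"],M.T@s["torque"],goal([.526,.0395,.097],1.705,s))
im,d=viewer.get_image("wrist");cv2.imwrite("pics/w9.png",im[:,:,::-1])
E
```

```text
clock: 8.6
ee_pos: [0.5279, 0.0396, 0.0993]
tool_rot: [2.72, 1.542, 0.004]
wrist_force: [-2.5, 1.0, 10.3]
width: 0.635
clock: 9.02
ee_pos: [0.5281, 0.04, 0.1002]
tool_rot: [2.555, 1.801, 0.003]
wrist_force: [-2.9, 3.8, 11.6]
width: 0.636
[  2.46367377  -3.85814654 -11.70023072] [ 0.80083111  0.50229848 -0.07763533] (array([-0.0012, -0.0019,  0.0032]), np.float64(1.094), 'j6', np.float64(0.348))
```

View pics/w9.png

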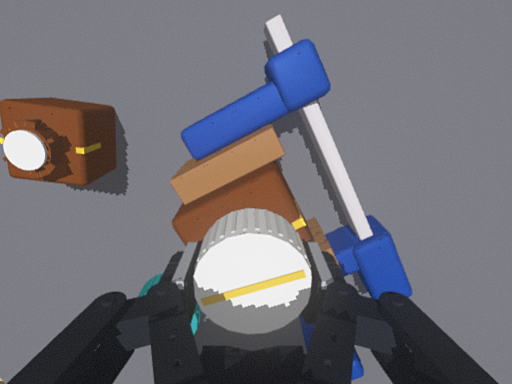

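```bash
python3 -m jog '[[[0,0,0,-0.05,40],[0,0,0,-0.05,40],[0,0,-0.002,-0.05,40],[0,0,-0.004,-0.05,40],[0,0,-0.006,-0.05,40]]]' 75
python3 - <<'E'
from h import *
s=r.observe();print(s["torque"].round(2),goal([.526,.0395,.137],1.705,s))
E
```

```text
clock: 9.48
ee_pos: [0.5278, 0.04, 0.1061]
tool_rot: [2.511, 1.862, 0.001]
wrist_force: [-0.9, -0.3, -1.5]
width: 0.635
[ 0.16  0.11 -0.05] (array([-0.0013, -0.0012, -0.0309]), np.float64(1.142), 'j6', np.float64(0.299))
```

Free, with no load. Lifting on.

```bash
python3 -m jog '[[[0,0,-0.006,0,40],[0,0,-0.013,0,40],[0,0,-0.021,0,40],[0,0,-0.027,0,40],[0,0,-0.031,0,40]]]' 75
python3 -m jog '[[[0,0,0,0,40],[0,0,0,0,40],[0,0,0,0,40],[0,0,0,0,40]]]' 75
python3 - <<'E'
from h import *
s=r.observe();print(s["torque"].round(2),s["joint_velocities"].round(3))
im,d=viewer.get_image("wrist");cv2.imwrite("pics/w10.png",im[:,:,::-1])
im,d=viewer.get_image("scene");cv2.imwrite("pics/s10.png",cv2.resize(im[120:270,200:360,::-1],(640,600),interpolation=cv2.INTER_CUBIC))
E
```

```text
clock: 9.9
ee_pos: [0.528, 0.0403, 0.1384]
tool_rot: [2.511, 1.861, 0.003]
wrist_force: [0.1, -0.1, -0.1]
width: 0.636
clock: 10.23
ee_pos: [0.5278, 0.0403, 0.1381]
tool_rot: [2.511, 1.861, 0.002]
wrist_force: [0.8, -0.9, -0.8]
width: 0.631
[-0.   -0.03  0.02] [-0.001  0.002 -0.001 -0.001  0.001 -0.   ]
```

View pics/w10.png

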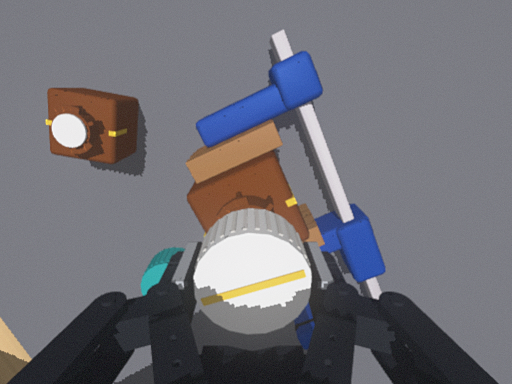

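View pics/s10.png

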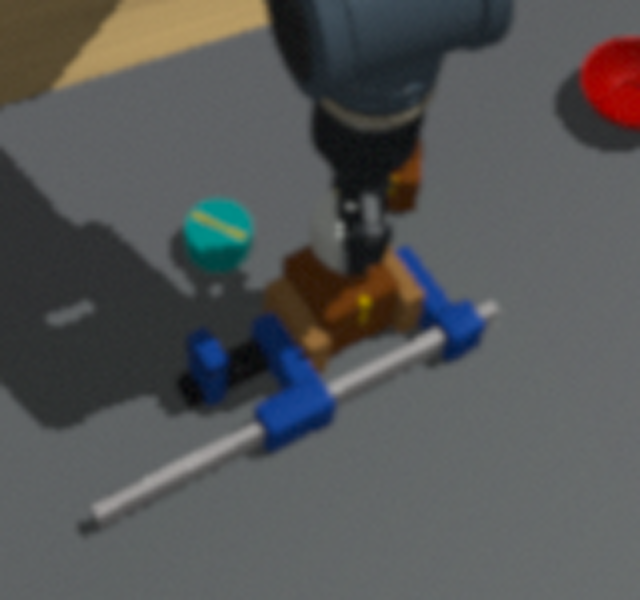

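```bash
python3 -c "
from rig import close_job
print(close_job())"
```

```text
the job is handed in; nothing more can be done
None
```

I clamped the jar, freed the cap and lifted it off, and handed the job in at about 10 s of the 40 s allowed. The gripper is still holding the cap over the jar. No verdict is reported, so these are my own last checks:

- **Clamp:** I pinched the grip post and slid the moving jaw about 37 mm, until it stopped firmly at about 30 N. I had expected 34 mm from the pictures and never measured the final travel directly. The later pictures show both cauls snug on the jar and the jar square to the clamp.
- **Cap turn:** I turned it about 1.14 rad anticlockwise with a 75 N grip. The stripe did not move relative to the fingers, so the cap did not slip. It ended about 0.11 rad short of the jar's marks, and a push of about 11 N on the gripper showed it had sprung up.
- **Final hold:** The arm is still and the wrist force is about 1 N, so nothing is touching the jar. By arm height, the cap's rim is about 22 mm above the mouth. It is centred within about 2 mm, and the tool is close to vertical.
- **Jar and bystanders:** The last pictures show the jar still on the mat and clamped. I touched none of the dish, spreader or tool box. The last pictures did not cover the spreader and tool box.

The only disagreements were small. The top and wrist cameras differed by about 5 mm on the post's position along its 36 mm side, and by 1 mm across the pinch. The two wrist readings of the cap's position differed by 1.3 mm.

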